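# Line up the die flange with a tapered drift and drop in its bolt

## Robot

A 7-joint arm with a two-finger parallel gripper is mounted at the origin on the work surface. World frame = base frame: x ahead of the robot, y to its left, z up, the work surface at z = 0. Lengths are in m, angles in rad, forces in N, time in s.
With the tool pointing down it reaches from about 0.4 to 0.85 m from the base axis. Payload 10.4 kg.
Tool frame: the origin (TCP) lies at the very end of the fingers, on their centre line; the grasp point (between the pads) lies 19 mm behind it (manip.grip_point_offset is the distance from the TCP to the grasp point, in m); z points along the fingers, y is the line along which they close (so a half turn about z gives the same grasp; the last joint's range is limited). The gripper opens to 85 mm and grips with 20 to 120 N. Pads are 22 mm wide; open, the fingers measure 114 mm over their backs; the gripper's body (76 mm by 85 mm) begins 54 mm behind the grasp point. The pads swing forward as they close: fully open they stand 13 mm farther back than shut.
Start: joints at [-1.176, 0.332, -0.065, 1.46, 0.022, 1.35, -0.088], TCP at [0.254, 0.571, 0.231] pointing down, gripper open.
Joint ranges: [-2.6, 2.6], [-0.5, 2.12], [-1.47, 1.34], [0.16, 2.42], [-1.27, 4.41], [0.06, 2.06], [-2.6, 2.6]. Speed limits (rad/s): [2.22, 2.22, 2.79, 2.79, 3.14, 3.14, 3.14].

## Interface

Orientations are given as a unit quaternion [x, y, z, w].
In Python, from workcell import manip gives the robot as it stands. The module is installed in compiled form; this text tells all that it offers.
- The arm moves only by the shell command python3 -m inch 'ROWS' [OPENING] [FORCE]. ROWS is JSON, a list of rows, each a list of 2 entries, a list of its own where there are three numbers: the shift along the tool's x, y, z each as a share of 0.08 m, from -1 to 1, then the turn, a rotation vector about the tool's x, y, z each as a share of 45 degrees, from -1 to 1. A call has exactly 10 rows; each row is the pose to reach, as a shift and turn from the pose commanded when the call began, along the tool's axes at that moment; what a row does not reach only later rows make up. A row lasts 1/10 s, in which the tool goes at most 50 mm and 8.59 degrees, less where a joint would pass 70% of its speed; a pose out of reach is approached as far as the arm can. A call with a number of a shift or a turn outside -1 to 1 is refused whole. A call with a gripper value outside its range is refused whole. OPENING is the opening, from 0 (shut) to 1 (fully open), set as the call begins (- or left out, the last holds). The fingers move at their own pace and stop on an object; FORCE is the grip in N (left out, the last holds). Time passes only in rows, so rows that repeat a pose let the fingers close, or fill a call up. It gives the time, the measured TCP pose, the force, the opening and the grip force at its end, in the units of the state.
- manip.get_obs(): the state, without advancing time (a new reading comes with each control period).
- manip.camera(name): name is "scene" or "top"; returns the picture (420x560x3 uint8, red, green, blue); there is no depth.
- manip.camera_params(name): a dict with "fov_y" (degrees; the focal length in pixels is half the picture's height over the tangent of half this angle, whatever the lens; pixels are square), "cx", "cy" (the principal point, pixels), "k1" (the pictures are not rectified: a ray, as slopes to the right and down, at radius r is drawn at 1 + k1 r^2 times it, then the intrinsics apply), "camera_from_world" (4x4, takes a point from world to camera coordinates). Camera axes: x right, y up, looking along -z (the intrinsics and any distortion apply to the point x, -y, -z); pixel columns grow to the right and rows downward; lengths in m; the calibration is good to about 2 mm. A picture is of the moment at which its call begins. camera_params takes no time and is no camera call.
- manip.hand_in(): hands the job in; it is judged then, once.
The state is a dict: "clock": time; "joint_pos": joint angles; "joint_velocities": joint speeds; "tau": joint torques, N m; "position": TCP position; "ee_rot": TCP orientation; "ft_force": force on the tool from outside, world axes, zero at the start; "torque": the same for the moment, N m; "grip_width": opening from 0.0 (shut) to 1.0 (fully open); "grasp_force": force on a finger pad.
Only numpy, scipy, OpenCV 4.12 (cv2) and the standard library are available. Lean on these libraries where they do the work, as an engineer would, in place of code of your own. Each camera call takes 0.05 s, during which the arm holds its last target. There are 200 camera calls.

## Task

The steel flange plate on the blue die stand is bolted at one end only, and its open bolt hole has swung a few millimetres off the hole in the block below. Work the red-handled tapered drift down through both holes, gently and by feel (never leaning on the stand with more than about 60 N, and not pushing the flange with the gripper itself), until its collar sits on the flange and the holes are in line. Then put the drift back upright in a free hole of the grey rack, fully down, and drop the brass square-head bolt fully home through both holes, leaving the other things where they are.

Things in the scene. Friction and masses are not known exactly. Their poses are not given: they have to be found in the camera images.
- stand: Blue base slab 152 (x) x 190 (y) x 12 mm high, fixed, turned up to 0.3 rad; origin at the centre of its underside, z up. It carries an aluminium die block 70 x 150 mm, top at 72 mm, clamped on a cross slide: its place along the stand's x is NOT measured, up to 20 mm off centre either way (it holds still in use). On the block lies the flange plate.
- flange_pivot (a point): Steel flange plate, 52 x 150 x 10 mm, top 82 mm above the bench, a brass boss (48 mm across, 20 mm tall) in its middle. It only turns, about the dark square-headed bolt at its +y end; this point is that bolt at the plate's top, nominal (fixed to the stand, ignores the block's offset). Stiff friction, about 5 N at the open hole; it stays where left.
- bolt_place (a point): Nominal centre of the block's bolt hole at the plate's top height (82 mm), on the stand: stand x 0, y -60 mm; axes as the stand's. The true hole shares the block's unmeasured x offset (up to 20 mm). It is 16 mm across, 60 mm deep below the plate. The plate's hole, also 16 mm, 120 mm from the pivot, starts 6 to 8.5 mm towards the stand's -x from it (unmeasured).
- rack: Grey rack block 60 (x) x 180 (y) x 70 mm high, fixed, with three upright through holes 18 mm across in a row along its y, 60 mm apart; origin at the centre of its underside. Drift, bolt and gauge stand in the holes in any order, their shoulders on the rack's top.
- slot_a (a point): Centre of the mouth of the rack hole at rack y = -60 mm, on the rack's top (70 mm above the bench).
- slot_b (a point): Centre of the mouth of the middle rack hole.
- slot_c (a point): Centre of the mouth of the rack hole at rack y = +60 mm.
- drift: Tapered drift, about 0.2 kg; origin on its axis at the underside of the collar, z up towards the handle. Above: dark collar 26 mm across, 6 mm thick, then a red square handle 20 x 20 mm (flats along its x and y), from 6 to 56 mm above the origin. Below: parallel steel shank 14.5 mm across for 22 mm, then an even taper to a flat tip 5 mm across, 62 mm below the origin.
- drift_tip (a point): The drift's tip, on its axis.
- bolt: Brass plain-shank bolt, about 0.15 kg; origin on its axis at the underside of the head, z up. Square head 22 x 22 mm (flats along its x and y), 34 mm tall above the origin; shank 13 mm across, 36 mm long below it, only the last 2 mm chamfered, to 11.6 mm (too blunt to line up the holes).
- bolt_tip (a point): The bolt's lower end, on its axis.
- gauge: Bystander: pin gauge standing in the rack, black round head 26 mm across and 22 mm tall, thin steel pin below. Origin at the underside of the head.
- die_ring: Bystander: steel ring 56 mm across, 20 mm tall, lying on the bench; origin at its underside.
- spanner: Bystander: spanner lying on the bench.
- driver: Bystander: screwdriver lying on the bench.
- beaker: Bystander: glass beaker, 66 mm across, 85 mm tall.
- wash_bottle: Bystander: white bottle, 60 mm across, 150 mm tall.

How it is judged:
On the way:
1. the drift is through both holes, upright, its collar down on the flange (z of drift in the frame of stand below 0.0845 m and x of drift in the frame of bolt_place between -0.025 and 0.025 m and y of drift in the frame of bolt_place between -0.008 and 0.008 m and angle between drift's own z axis and vertical below 0.09 rad), for 0.2 s.
At the end, for the whole second after the job is handed in: The bolt stands upright (within 5 degrees) in the stand's two holes with its head down on the flange (within 2.5 mm), at rest; the drift stands upright in a hole of the rack, within 6 mm of the hole's centre and its collar within 4.5 mm of the rack's top, at rest (z of bolt in the frame of stand below 0.0845 m and x of bolt in the frame of bolt_place between -0.025 and 0.025 m and y of bolt in the frame of bolt_place between -0.008 and 0.008 m and angle between each of bolt, drift's own z axis and vertical below 0.09 rad and linear speed of each of bolt, drift below 0.01 m/s and (horizontal distance between drift and slot_a below 0.006 m or horizontal distance between drift and slot_b below 0.006 m or horizontal distance between drift and slot_c below 0.006 m) and z of drift in the frame of rack below 0.0745 m); the robot touches nothing.
It fails at once if the drift or the bolt bears on the stand, its block or flange with more than 60 N (contact force between any of drift, bolt and stand above 60 N).
It fails at once if the gripper or arm pushes the stand, its block or flange (more than 5 N) (contact force between any of the fingers, the arm and stand above 5 N).
It fails at once if a bystander is moved more than 30 mm (distance of any of gauge, die_ring, spanner, driver, beaker, wash_bottle from where it was at the start of the episode above 0.03 m).
It also fails if it takes over 72 s, if anything falls off the work surface, if the arm or the gripper's body presses on something with over 40 N, if the wrist force passes 120 N, or if a joint passes its speed limit or range.

## Working session

There is one attempt and no reset: what is moved stays moved. The work goes in short steps, Python scripts to look and compute and a shell command to move; the robot and the scene stay as the last step left them, time stands still between calls to the robot, and variables do not carry over. Pictures are saved under pics/ and viewed, at most 10 in all, crops included, and the job is handed in when it is done.

```bash
mkdir -p pics; cat > h.py <<'E'
import numpy as np,cv2
from workcell import manip
from scipy.spatial.transform import Rotation as R
def P(n):
    p=manip.camera_params(n);f=210/np.tan(np.radians(p["fov_y"])/2);return p,f,np.array(p["camera_from_world"])
def proj(n,X):
    p,f,T=P(n);c=T[:3,:3]@np.array(X,float)+T[:3,3];s=np.array([c[0],-c[1]])/-c[2];s=s*(1+p["k1"]*(s@s));return s*f+[p["cx"],p["cy"]]
def unproj(n,u,v,z):
    p,f,T=P(n);d=(np.array([u,v])-[p["cx"],p["cy"]])/f;s=d.copy()
    for _ in range(30): s=d/(1+p["k1"]*(s@s))
    r=T[:3,:3].T@np.array([s[0],-s[1],-1]);o=-T[:3,:3].T@T[:3,3];return o+r*(z-o[2])/r[2]
def snap(n,name,crop=None,sc=1):
    im=manip.camera(n)[:,:,::-1].copy();cv2.imwrite(f"pics/{name}_raw.png",im)
    if crop: x,y,w,h=crop;im=im[y:y+h,x:x+w]
    cv2.imwrite(f"pics/{name}.png",cv2.resize(im,None,fx=sc,fy=sc,interpolation=cv2.INTER_CUBIC))
def st():
    o=manip.get_obs();r=R.from_quat(o["ee_rot"]).as_matrix()
    print("t",round(o["clock"],2),"pos",np.round(o["position"],4),"F",np.round(o["ft_force"],1),"w",round(o["grip_width"],3),"gf",round(o["grasp_force"],1));print("R",np.round(r,3).tolist());return o,r
E
python3 - <<'E'
from h import *
snap("scene","s0");snap("top","t0")
st()
for n in("scene","top"):
    p,f,T=P(n);print(n,f,p["cx"],p["cy"],p["k1"],np.round(-T[:3,:3].T@T[:3,3],3),np.round(T[:3,:3],2).tolist())
a=cv2.imread("pics/s0_raw.png");b=cv2.imread("pics/t0_raw.png")
E
```

```text
t 0.1 pos [0.2534 0.571  0.2306] F [-0.6  0.3 -0.1] w 0.998 gf 0.0
R [[-0.914, 0.406, -0.0], [0.406, 0.914, -0.001], [-0.0, -0.001, -1.0]]
scene 468.13046474467785 283.4909338603199 206.73294089349326 -0.14341822344475516 [ 1.111 -0.836  0.807] [[0.88, 0.48, 0.0], [-0.29, 0.52, 0.8], [0.38, -0.7, 0.6]]
top 440.98436879051934 283.02821412058745 206.24221866678505 -0.10969359841681647 [ 0.418 -0.014  1.251] [[0.0, -1.0, 0.01], [0.98, 0.0, 0.19], [-0.19, 0.01, 0.98]]
```

View pics/t0.png

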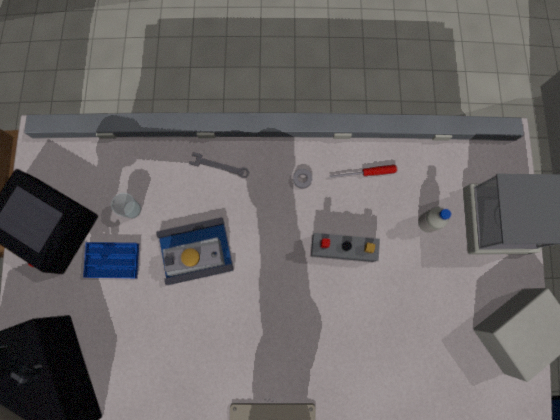

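View pics/s0.png

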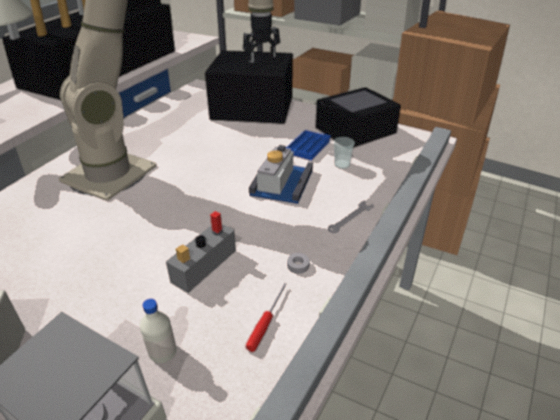

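The top view shows the stand at about (195,250) and the rack at (345,246). In the rack, the drift (red) is at (325,243), the gauge at (347,245) and the bolt at (370,247). Next I'll enlarge both views.

```bash
python3 - <<'E'
import cv2,numpy as np
a=cv2.imread("pics/t0_raw.png");b=cv2.imread("pics/s0_raw.png")
k=lambda im,x,y,w,h,s:cv2.resize(im[y:y+h,x:x+w],None,fx=s,fy=s,interpolation=cv2.INTER_CUBIC)
t1=k(a,150,215,90,72,8)[:, :400*2]
t2=k(a,305,225,80,45,5)
s1=k(b,245,140,75,65,5)
cv2.imwrite("pics/c1.png",t1)
o=np.zeros((560,800,3),np.uint8);o[:225,:400]=t2;o[:325,410:785]=s1;s2=k(b,162,205,80,88,3.8);o[225:225+s2.shape[0],:s2.shape[1]]=s2
cv2.imwrite("pics/c2.png",o)
E
```

```text
(no output)
```

View pics/c1.png

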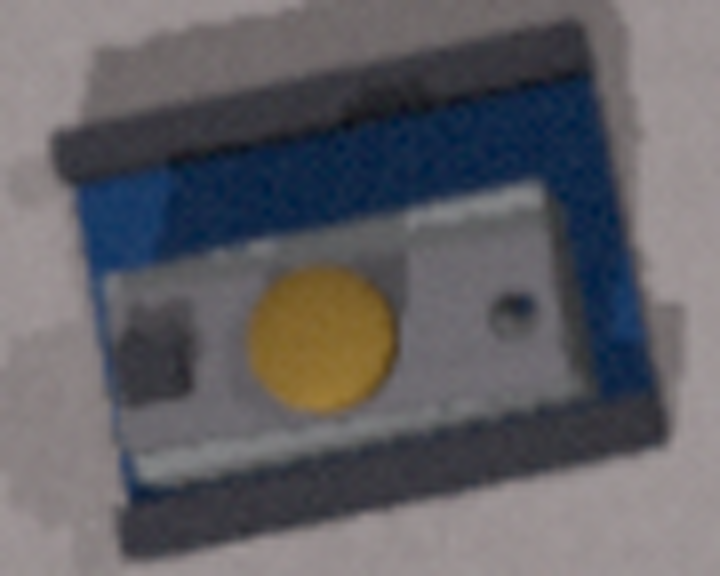

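View pics/c2.png

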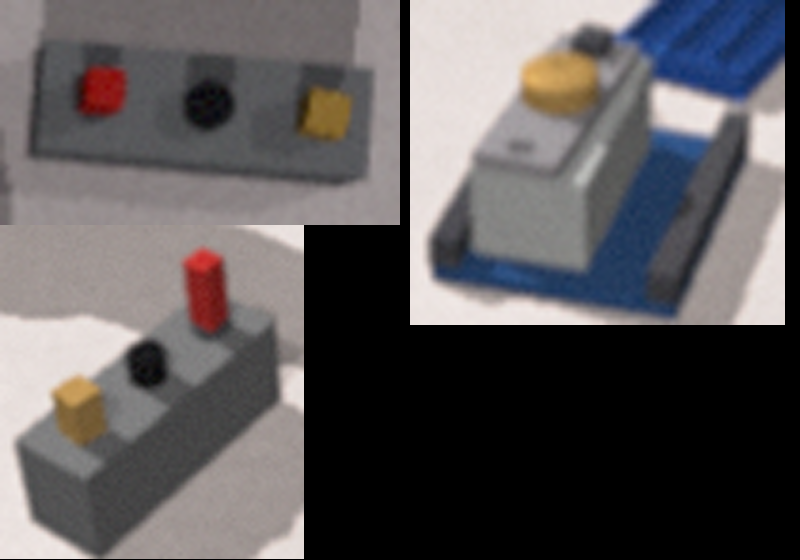

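The hole in the flange shows at c1 (514,315), the boss centre at (322,340) and the pivot head at (157,352). In the rack crop the red handle top is at (105,90), the black gauge at (209,104) and the brass head at (326,113). Now I'll turn these into world positions and check them against the known sizes.

```bash
cat > m.py <<'E'
from h import *
A=lambda u,v,z:unproj("top",150+u/8-.44,215+v/8-.44,z)[:2]
B=lambda u,v,z:unproj("top",305+u/5-.4,225+v/5-.4,z)[:2]
S=lambda u,v,z:unproj("scene",162+u/3.8-.37,205+(v-225)/3.8-.37,z)[:2]
S1=lambda u,v,z:unproj("scene",245+(u-410)/5-.4,140+v/5-.4,z)[:2]
pr=lambda n,*a:print(n,*[np.round(x*1000,1) for x in a])
pr("rack corners TL TR BR BL",B(42,42,.07),B(372,70,.07),B(365,178,.07),B(33,155,.07))
pr("rack corners scene(bottom-left mid right..)",S(18,440,.07),S(100,480,.07),S(276,318,.07))
pr("drift top/scene",B(105,88,.126),S(205,257,.126))
pr("bolt top/scene",B(327,112,.104),S(78,388,.104))
pr("gauge",B(209,104,.092),S(148,352,.092))
pr("fl hole top/scene",A(515,315,.082),S1(520,146,.082))
pr("boss top/scene",A(322,340,.102),S1(560,77,.102))
pr("pivot head",A(157,350,.092),S1(594,37,.094))
d=A(515,315,.082)-A(322,340,.102);print("hole-boss len",np.linalg.norm(d)*1e3,"yaw",np.arctan2(d[0],-d[1]))
pr("flange corners: TR? BR BL TL",A(545,215,.082),A(585,392,.082),A(128,452,.082),A(105,275,.082))
pr("block strip lowerleft/upper right",A(145,485,.072),A(545,180,.072))
for n,a,b,z in(("low rail outer",(125,558),(667,443),.0),("up rail outer",(55,130),(583,22),.02),("up rail inner",(75,183),(590,72),.012),("slabR",(595,90),(652,390),.012),("slabL",(80,190),(130,500),.012)):
    p,q=A(*a,z),A(*b,z);d=q-p;print(n,np.round(p*1e3,1),np.round(q*1e3,1),"len",np.linalg.norm(d)*1e3,"ang",np.degrees(np.arctan2(d[1],d[0])))
E
python3 m.py
```

```text
rack corners TL TR BR BL [ 573.6 -107.2] [ 558.7 -286.5] [ 500.3 -280.7] [ 512.7 -101.8]
rack corners scene(bottom-left mid right..) [ 500.6 -279.6] [ 565.7 -282.5] [ 574.1 -106. ]
drift top/scene [ 542.6 -134.9] [ 541.8 -132.2]
bolt top/scene [ 532.5 -254. ] [ 531.1 -252.1]
gauge [ 537.9 -193.7] [ 538.5 -194.1]
fl hole top/scene [514.9 156.8] [512.6 159.5]
boss top/scene [504.6 216.9] [510.9 210.2]
pivot head [501.5 273.5] [498.5 274.7]
hole-boss len 60.89080868510628 yaw 0.1701233641037103
flange corners: TR? BR BL TL [548.3 147.8] [489.7 133. ] [468.5 284.2] [527.  294.7]
block strip lowerleft/upper right [458.1 280.6] [561.2 149.5]
low rail outer [434.9 304.6] [477.  113.9] len 195.30818664245436 ang -77.54996911583852
up rail outer [584.  331.6] [623.8 144.9] len 190.89884033024447 ang -77.96766850653147
up rail inner [566.2 325.6] [607.2 142.9] len 187.22634317832936 ang -77.3569276063169
slabR [600.7 141. ] [494.8 118.3] len 108.30863194044893 ang -167.90811912800643
slabL [563.7 323.7] [454.8 300.6] len 111.2925804262084 ang -168.04723424193193
```

```bash
python3 - <<'E'
import cv2,numpy as np
a=cv2.imread("pics/t0_raw.png")
k=lambda x,y,w,h,s:cv2.resize(a[y:y+h,x:x+w],None,fx=s,fy=s,interpolation=cv2.INTER_CUBIC)
cv2.imwrite("pics/c3.png",np.hstack([k(316,234,19,19,20),k(361,238,19,19,20)]))
E
```

```text
(no output)
```

View pics/c3.png

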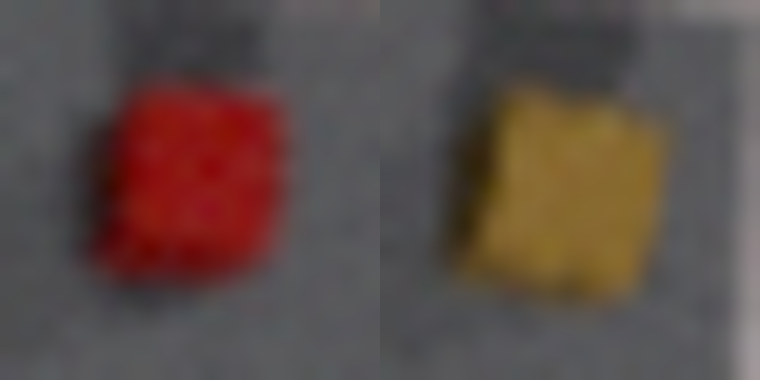

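The red handle is aligned with the rack (yaw about -0.08) and the brass head is turned by about -0.19. The measurements agree with the known sizes: drift (542,-134), bolt (532,-253), flange hole (514,157), stand yaw about 0.213. Setting off towards the drift.

```bash
python3 -m inch '[[[-0.1,-0.09,0],[0,0,0]],[[-0.2,-0.18,0],[0,0,0]],[[-0.3,-0.28,0],[0,0,0]],[[-0.4,-0.37,0],[0,0,0]],[[-0.5,-0.47,0],[0,0,0]],[[-0.6,-0.56,0],[0,0,0]],[[-0.7,-0.66,0],[0,0,0]],[[-0.8,-0.75,0],[0,0,0]],[[-0.9,-0.85,0],[0,0,0]],[[-1,-0.94,0],[0,0,0]]]' 0.7 && python3 -m inch '[[[-0.1,-0.09,0],[0,0,0]],[[-0.2,-0.18,0],[0,0,0]],[[-0.3,-0.28,0],[0,0,0]],[[-0.4,-0.37,0],[0,0,0]],[[-0.5,-0.47,0],[0,0,0]],[[-0.6,-0.56,0],[0,0,0]],[[-0.7,-0.66,0],[0,0,0]],[[-0.8,-0.75,0],[0,0,0]],[[-0.9,-0.85,0],[0,0,0]],[[-1,-0.94,0],[0,0,0]]]'; python3 -c "
from h import *
o,r=st();print(np.round(o['joint_pos'],2))"
```

```text
clock: 1.1
position: [0.2965, 0.4692, 0.2313]
ee_rot: [0.207, 0.978, 0.0, 0.0]
ft_force: [0.3, 0.1, 0.7]
grip_width: 0.7
grasp_force: 0.0
clock: 2.1
position: [0.3391, 0.368, 0.2313]
ee_rot: [0.207, 0.978, 0.0, 0.0]
ft_force: [0.2, -0.5, 0.1]
grip_width: 0.7
grasp_force: 0.0
t 2.1 pos [0.3391 0.368  0.2313] F [ 0.2 -0.5  0.1] w 0.7 gf 0.0
R [[-0.914, 0.406, 0.0], [0.406, 0.914, 0.0], [0.0, 0.0, -1.0]]
[-0.96  0.06  0.04  1.79 -0.    1.3   0.24]
```

```bash
python3 -m inch '[[[-0.1,-0.09,0],[0,0,0]],[[-0.2,-0.18,0],[0,0,0]],[[-0.3,-0.28,0],[0,0,0]],[[-0.4,-0.37,0],[0,0,0]],[[-0.5,-0.47,0],[0,0,0]],[[-0.6,-0.56,0],[0,0,0]],[[-0.7,-0.66,0],[0,0,0]],[[-0.8,-0.75,0],[0,0,0]],[[-0.9,-0.85,0],[0,0,0]],[[-1,-0.94,0],[0,0,0]]]' && python3 -m inch '[[[-0.1,-0.09,0],[0,0,0]],[[-0.2,-0.18,0],[0,0,0]],[[-0.3,-0.28,0],[0,0,0]],[[-0.4,-0.37,0],[0,0,0]],[[-0.5,-0.47,0],[0,0,0]],[[-0.6,-0.56,0],[0,0,0]],[[-0.7,-0.66,0],[0,0,0]],[[-0.8,-0.75,0],[0,0,0]],[[-0.9,-0.85,0],[0,0,0]],[[-1,-0.94,0],[0,0,0]]]' && python3 -m inch '[[[-0.1,-0.09,0],[0,0,0.08]],[[-0.2,-0.18,0],[0,0,0.16]],[[-0.3,-0.28,0],[0,0,0.24]],[[-0.4,-0.37,0],[0,0,0.32]],[[-0.5,-0.47,0],[0,0,0.4]],[[-0.6,-0.56,0],[0,0,0.48]],[[-0.7,-0.66,0],[0,0,0.56]],[[-0.8,-0.75,0],[0,0,0.64]],[[-0.9,-0.85,0],[0,0,0.72]],[[-1,-0.94,0],[0,0,0.8]]]' >/dev/null; cat >> h.py <<'E'
def go(x,y,z,ya):
    o,r=st();print("j",np.round(o["joint_pos"],2));d=r.T@(np.array([x,y,z])-o["position"])/.08
    t=R.from_matrix(np.c_[[np.sin(ya),-np.cos(ya),0],[np.cos(ya),np.sin(ya),0],[0,0,-1]])
    rv=(R.from_matrix(r).inv()*t).as_rotvec(degrees=True)/45;print("shift",np.round(d,3),"turn",np.round(rv,3))
E
python3 -c "
from h import *
go(.5425,-.134,.19,-.08)"
```

```text
clock: 3.1
position: [0.3817, 0.2668, 0.2313]
ee_rot: [0.207, 0.978, 0.0, 0.0]
ft_force: [-0.4, -0.6, 0.1]
grip_width: 0.698
grasp_force: 0.0
clock: 4.1
position: [0.4244, 0.1656, 0.2313]
ee_rot: [0.207, 0.978, 0.0, 0.0]
ft_force: [0.3, -0.9, -0.6]
grip_width: 0.701
grasp_force: 0.0
t 5.1 pos [0.4669 0.0643 0.2313] F [ 0.  -0.  -0.1] w 0.697 gf 0.0
R [[-0.499, 0.867, 0.0], [0.867, 0.499, 0.0], [0.0, 0.0, -1.0]]
j [-0.61 -0.03  0.38  1.87  0.01  1.3   0.28]Traceback (most recent call last):
  File "<string>", line 3, in <module>
    go(.5425,-.134,.19,-.08)
    ~~^^^^^^^^^^^^^^^^^^^^^^
  File "h.py", line 21, in go
    t=R.from_matrix(np.c_[[np.sin(ya),-np.cos(ya),0],[np.cos(ya),np.sin(ya),0],[0,0,-1]])
  File "scipy/spatial/transform/_rotation.pyx", line 1143, in scipy.spatial.transform._rotation.Rotation.from_matrix
ValueError: Non-positive determinant (left-handed or null coordinate frame) in rotation matrix 0: [[-0.07991469  0.99680171  0.        ]
 [-0.99680171 -0.07991469  0.        ]
 [ 0.          0.         -1.        ]].
```

```bash
sed -i 's/\[np.sin(ya),-np.cos(ya),0\]/[-np.sin(ya),np.cos(ya),0]/' h.py
python3 -m inch '[[[-0.1,-0.02,0],[0,0,0]],[[-0.2,-0.03,0],[0,0,0]],[[-0.3,-0.05,0],[0,0,0]],[[-0.4,-0.06,0],[0,0,0]],[[-0.5,-0.08,0],[0,0,0]],[[-0.6,-0.1,0],[0,0,0]],[[-0.7,-0.11,0],[0,0,0]],[[-0.8,-0.13,0],[0,0,0]],[[-0.9,-0.14,0],[0,0,0]],[[-1,-0.16,0],[0,0,0]]]' >/dev/null && python3 -m inch '[[[-0.1,-0.02,0],[0,0,0.08]],[[-0.2,-0.03,0],[0,0,0.16]],[[-0.3,-0.05,0],[0,0,0.24]],[[-0.4,-0.06,0],[0,0,0.32]],[[-0.5,-0.08,0],[0,0,0.4]],[[-0.6,-0.1,0],[0,0,0.48]],[[-0.7,-0.11,0],[0,0,0.56]],[[-0.8,-0.13,0],[0,0,0.64]],[[-0.9,-0.14,0],[0,0,0.7]],[[-1,-0.16,0],[0,0,0.77]]]' >/dev/null;python3 -c "
from h import *
go(.5425,-.134,.16,-.08)"
```

```text
t 7.1 pos [ 0.5249 -0.0865  0.2313] F [-0.   0.3 -0.1] w 0.699 gf 0.0
R [[0.082, 0.997, -0.0], [0.997, -0.082, 0.0], [0.0, -0.0, -1.0]]
j [-0.44  0.13  0.57  1.73 -0.07  1.3   0.06]
shift [-0.573  0.268  0.891] turn [-0.    -0.    -0.003]
```

```bash
python3 -m inch '[[[-0.11,0.05,0.18],[0,0,0]],[[-0.22,0.1,0.36],[0,0,0]],[[-0.33,0.15,0.53],[0,0,0]],[[-0.44,0.2,0.7],[0,0,0]],[[-0.57,0.25,0.85],[0,0,0]],[[-0.57,0.27,0.89],[0,0,0]],[[-0.57,0.27,0.89],[0,0,0]],[[-0.57,0.27,0.89],[0,0,0]],[[-0.57,0.27,0.89],[0,0,0]],[[-0.57,0.27,0.89],[0,0,0]]]' 0.7 ;python3 - <<'E'
from h import *
go(.5425,-.134,.086,-.08)
snap("scene","s1");snap("top","t1")
a=cv2.imread("pics/t1_raw.png");b=cv2.imread("pics/s1_raw.png")
k=lambda im,x,y,w,h,s:cv2.resize(im[y:y+h,x:x+w],None,fx=s,fy=s,interpolation=cv2.INTER_CUBIC)
cv2.imwrite("pics/c4.png",np.hstack([k(a,295,210,80,100,5),k(b,175,165,80,100,5)]))
E
```

```text
clock: 8.1
position: [0.5427, -0.1328, 0.1606]
ee_rot: [0.735, 0.678, 0.0, 0.0]
ft_force: [-0.5, -0.5, -0.9]
grip_width: 0.699
grasp_force: 0.0
t 8.1 pos [ 0.5427 -0.1328  0.1606] F [-0.5 -0.5 -0.9] w 0.699 gf 0.0
R [[0.079, 0.997, 0.001], [0.997, -0.079, 0.0], [0.0, 0.001, -1.0]]
j [-0.35  0.26  0.6   1.76 -0.16  1.17  0.21]
shift [-0.016 -0.003  0.932] turn [ 0.001 -0.001  0.001]
```

View pics/c4.png

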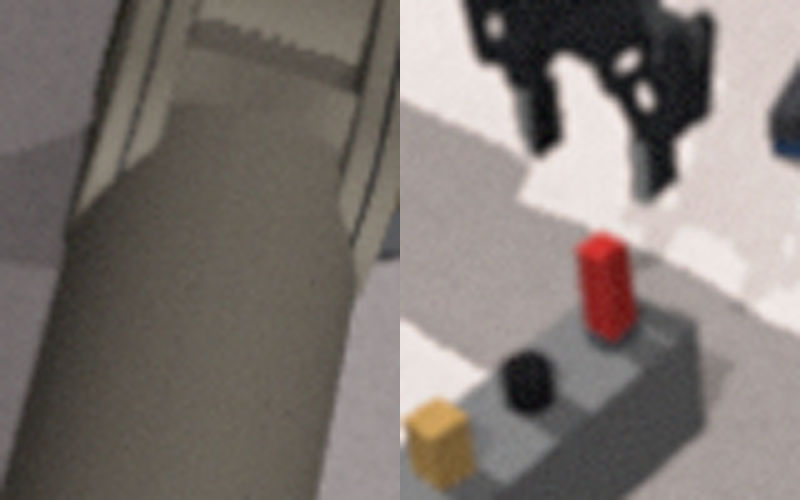

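The gripper sits over the red handle: fingertips at about (545,150) and (650,195) in the crop, straddling the handle top at (602,243). Going down and gripping.

```bash
python3 -m inch '[[[0,0,0.13],[0,0,0]],[[0,0,0.27],[0,0,0]],[[-0.01,0,0.4],[0,0,0]],[[-0.01,0,0.54],[0,0,0]],[[-0.01,0,0.67],[0,0,0]],[[-0.01,0,0.8],[0,0,0]],[[-0.01,0,0.9],[0,0,0]],[[-0.01,0,0.93],[0,0,0]],[[-0.01,0,0.93],[0,0,0]],[[-0.01,0,0.93],[0,0,0]]]' 0.7 && python3 -m inch '[[[0,0,0],[0,0,0]],[[0,0,0],[0,0,0]],[[0,0,0],[0,0,0]],[[0,0,0],[0,0,0]],[[0,0,0],[0,0,0]],[[0,0,0],[0,0,0]],[[0,0,0],[0,0,0]],[[0,0,0],[0,0,0]],[[0,0,0],[0,0,0]],[[0,0,0],[0,0,0]]]' 0 80;python3 -c "
from h import *
st()"
```

```text
clock: 9.2
position: [0.5427, -0.134, 0.0861]
ee_rot: [0.735, 0.678, 0.0, 0.0]
ft_force: [0.3, -0.5, 0.8]
grip_width: 0.699
grasp_force: 0.0
clock: 10.2
position: [0.5427, -0.134, 0.0861]
ee_rot: [0.735, 0.678, 0.0, 0.0]
ft_force: [-1.7, 0.6, 4.8]
grip_width: 0.223
grasp_force: 78.0
t 10.2 pos [ 0.5427 -0.134   0.0861] F [-1.7  0.6  4.8] w 0.223 gf 78.0
R [[0.08, 0.997, 0.001], [0.997, -0.08, 0.0], [0.0, 0.001, -1.0]]
```

```bash
python3 -m inch '[[[0,0,-0.05],[0,0,0]],[[0,0,-0.15],[0,0,0]],[[0,0,-0.25],[0,0,0]],[[0,0,-0.37],[0,0,0]],[[0,0,-0.49],[0,0,0]],[[0,0,-0.61],[0,0,0]],[[0,0,-0.73],[0,0,0]],[[0,0,-0.85],[0,0,0]],[[0,0,-0.95],[0,0,0]],[[0,0,-1],[0,0,0]]]' && python3 -m inch '[[[0.04,-0.01,-0.01],[0,0,0]],[[0.12,-0.02,-0.02],[0,0,0]],[[0.22,-0.04,-0.03],[0,0,0]],[[0.32,-0.05,-0.04],[0,0,0]],[[0.42,-0.07,-0.06],[0,0,0]],[[0.52,-0.08,-0.08],[0,0,0]],[[0.62,-0.1,-0.1],[0,0,0]],[[0.72,-0.12,-0.12],[0,0,0]],[[0.82,-0.14,-0.14],[0,0,0]],[[0.92,-0.15,-0.16],[0,0,0]]]' >/dev/null && python3 -m inch '[[[0.1,-0.01,0],[0,0,0]],[[0.2,-0.03,0],[0,0,0]],[[0.3,-0.05,0],[0,0,0]],[[0.4,-0.06,0],[0,0,0]],[[0.5,-0.08,0],[0,0,0]],[[0.6,-0.1,0],[0,0,0]],[[0.7,-0.11,0],[0,0,0]],[[0.8,-0.13,0],[0,0,0]],[[0.9,-0.14,0],[0,0,0]],[[1,-0.15,0],[0,0,0]]]' >/dev/null && python3 -m inch '[[[0.1,-0.01,0],[0,0,-0.03]],[[0.2,-0.03,0],[0,0,-0.07]],[[0.3,-0.05,0],[0,0,-0.1]],[[0.4,-0.06,0],[0,0,-0.14]],[[0.5,-0.08,0],[0,0,-0.18]],[[0.6,-0.1,0],[0,0,-0.22]],[[0.68,-0.11,0],[0,0,-0.26]],[[0.76,-0.13,0],[0,0,-0.3]],[[0.82,-0.14,0],[0,0,-0.34]],[[0.85,-0.15,0],[0,0,-0.37]]]' >/dev/null; python3 -c "
from h import *
go(.5174,.1582,.172,.213)"
```

```text
clock: 11.2
position: [0.5427, -0.134, 0.1667]
ee_rot: [0.735, 0.678, 0.0, 0.0]
ft_force: [-0.1, -0.0, -1.8]
grip_width: 0.228
grasp_force: 78.0
t 14.2 pos [0.5242 0.0904 0.1785] F [-0.7 -0.1 -1.6] w 0.226 gf 78.1
R [[-0.212, 0.977, -0.0], [0.977, 0.212, 0.0], [0.0, -0.0, -1.0]]
j [-0.64  0.16  0.42  1.8  -0.07  1.19  0.02]
shift [0.847 0.097 0.081] turn [-0.    -0.     0.001]
```

```bash
python3 -m inch '[[[0.1,0.01,0],[0,0,0]],[[0.2,0.02,0],[0,0,0]],[[0.32,0.03,0.01],[0,0,0]],[[0.45,0.05,0.02],[0,0,0]],[[0.58,0.07,0.04],[0,0,0]],[[0.7,0.08,0.06],[0,0,0]],[[0.8,0.09,0.08],[0,0,0]],[[0.85,0.1,0.08],[0,0,0]],[[0.85,0.1,0.08],[0,0,0]],[[0.85,0.1,0.08],[0,0,0]]]' >/dev/null;python3 - <<'E'
from h import *
st();snap("scene","s2")
a=cv2.imread("pics/s2_raw.png")
cv2.imwrite("pics/c5.png",cv2.resize(a[115:190,240:330],None,fx=8,fy=8,interpolation=cv2.INTER_CUBIC))
E
```

```text
t 15.2 pos [0.518  0.1576 0.1721] F [-1.   0.4 -1.9] w 0.223 gf 78.1
R [[-0.209, 0.978, 0.0], [0.978, 0.209, -0.0], [-0.0, 0.0, -1.0]]
```

View pics/c5.png

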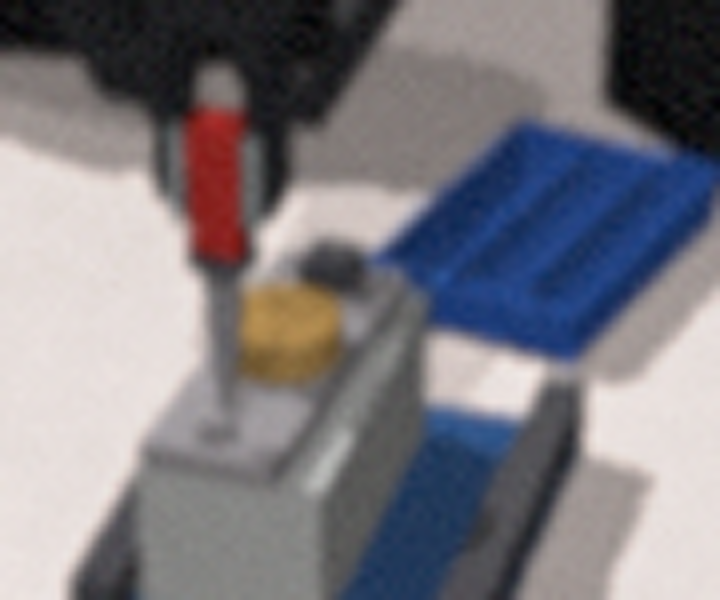

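The drift hangs just above the flange, with its tip at about (231,421) and the hole at about (216,433) in the crop. I'll compare this with the projection.

```bash
python3 - <<'E'
from h import *
C=lambda n:(proj("scene",n)+.44-[240,115])*8
x,y=.518,.1576
for z in(.150+.056,.156,.094): print("axis z",z,C([x,y,z]))
print("lens pred hole (.514,.1575)",C([.514,.1575,.082]))
U=lambda u,v,z:unproj("scene",240+u/8-.44,115+v/8-.44,z)[:2]*1e3
print("hole",U(216,433,.082),"tip",U(231,421,.094),"tip(.090)",U(231,421,.090),"handle",U(222,262,.156))
ux=(C([x+.00977,y+.0021,.082])-C([x,y,.082]));uy=(C([x-.0021,y+.00977,.082])-C([x,y,.082]));print("10mm stand x,y in crop px",ux,uy)
E
```

```text
axis z 0.206 [220.00139218 135.52526276]
axis z 0.156 [222.73244588 262.14861644]
axis z 0.094 [226.01632752 412.01568879]
lens pred hole (.514,.1575) [217.00266239 437.47395854]
hole [512.1296791  159.97916143] tip [522.67530357 153.12979807] tip(.090) [519.37638102 158.67798161] handle [517.71942756 157.56878396]
10mm stand x,y in crop px [26.17144292  4.1403941 ] [  8.44822734 -13.93898001]
```

```bash
python3 - <<'E'
import cv2,numpy as np
k=lambda f:cv2.resize(cv2.imread(f)[145:177,255:280],None,fx=16,fy=16,interpolation=cv2.INTER_CUBIC)
o=np.hstack([k("pics/s0_raw.png"),k("pics/s2_raw.png")]);o=cv2.convertScaleAbs(o,alpha=1.3)
cv2.imwrite("pics/c6.png",o);print(o.shape)
E
```

```text
(512, 800, 3)
```

View pics/c6.png

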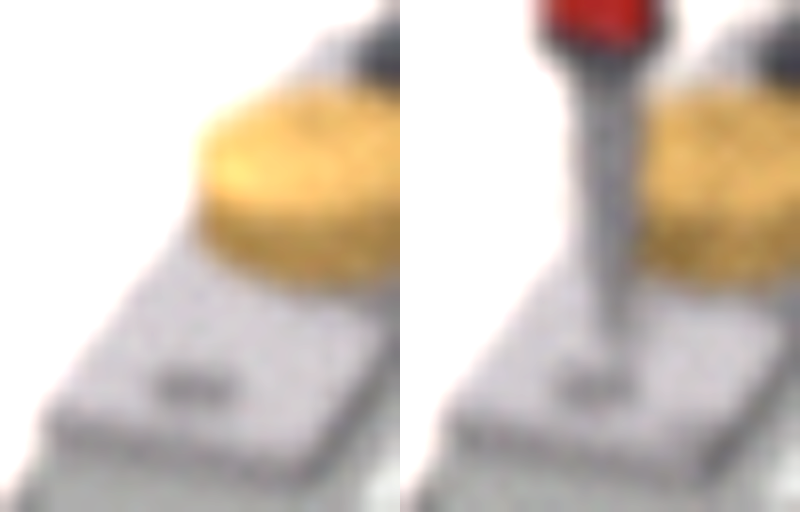

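The hole reads (196,387) and the tip (213,350) in the enlarged views, so the drift hangs straight. The scene view puts the flange hole at about (0.513,0.160), so the overlap centre is about (0.5166,0.160). Shifting there and lowering the tip to just above the block.

```bash
python3 -m inch '[[[0.01,0,0],[0,0,0]],[[0.025,-0.005,0],[0,0,0]],[[0.035,-0.01,0],[0,0,0]],[[0.035,-0.01,0.04],[0,0,0]],[[0.035,-0.01,0.08],[0,0,0]],[[0.035,-0.01,0.12],[0,0,0]],[[0.035,-0.01,0.16],[0,0,0]],[[0.035,-0.01,0.2],[0,0,0]],[[0.035,-0.01,0.22],[0,0,0]],[[0.035,-0.01,0.22],[0,0,0]]]' && python3 -m inch '[[[0,0,0.01],[0,0,0]],[[0,0,0.02],[0,0,0]],[[0,0,0.03],[0,0,0]],[[0,0,0.04],[0,0,0]],[[0,0,0.05],[0,0,0]],[[0,0,0.06],[0,0,0]],[[0,0,0.065],[0,0,0]],[[0,0,0.07],[0,0,0]],[[0,0,0.075],[0,0,0]],[[0,0,0.075],[0,0,0]]]'
```

```text
clock: 16.25
position: [0.5164, 0.1605, 0.1542]
ee_rot: [0.629, 0.777, -0.0, -0.0]
ft_force: [0.3, 0.4, -1.8]
grip_width: 0.221
grasp_force: 78.1
clock: 17.25
position: [0.5165, 0.1606, 0.1484]
ee_rot: [0.629, 0.778, -0.0, -0.0]
ft_force: [0.0, 0.1, -1.5]
grip_width: 0.223
grasp_force: 78.1
```

```bash
python3 -m inch '[[[0,0,0.005],[0,0,0]],[[0,0,0.01],[0,0,0]],[[0,0,0.015],[0,0,0]],[[0,0,0.02],[0,0,0]],[[0,0,0.025],[0,0,0]],[[0,0,0.03],[0,0,0]],[[0,0,0.035],[0,0,0]],[[0,0,0.04],[0,0,0]],[[0,0,0.045],[0,0,0]],[[0,0,0.045],[0,0,0]]]'
```

```text
clock: 18.25
position: [0.5165, 0.1605, 0.1448]
ee_rot: [0.629, 0.777, -0.0, -0.0]
ft_force: [-0.2, -0.7, -2.3]
grip_width: 0.219
grasp_force: 78.1
```

```bash
python3 -m inch '[[[0,0,0.01],[0,0,0]],[[0,0,0.02],[0,0,0]],[[0,0,0.03],[0,0,0]],[[0,0,0.04],[0,0,0]],[[0,0,0.05],[0,0,0]],[[0,0,0.06],[0,0,0]],[[0,0,0.07],[0,0,0]],[[0,0,0.08],[0,0,0]],[[0,0,0.09],[0,0,0]],[[0,0,0.09],[0,0,0]]]'
```

```text
clock: 19.25
position: [0.5168, 0.1606, 0.1378]
ee_rot: [0.629, 0.777, 0.0, 0.0]
ft_force: [2.2, 0.1, -0.8]
grip_width: 0.225
grasp_force: 78.1
```

```bash
python3 -m inch '[[[0,0.005,0.01],[0,0,0]],[[0,0.007,0.02],[0,0,0]],[[0,0.009,0.03],[0,0,0]],[[0,0.01,0.04],[0,0,0]],[[0,0.012,0.05],[0,0,0]],[[0,0.014,0.06],[0,0,0]],[[0,0.016,0.07],[0,0,0]],[[0,0.017,0.08],[0,0,0]],[[0,0.019,0.09],[0,0,0]],[[0,0.02,0.1],[0,0,0]]]'
```

```text
clock: 20.25
position: [0.5179, 0.1606, 0.1299]
ee_rot: [0.629, 0.777, -0.0, -0.0]
ft_force: [-0.8, -1.4, 5.6]
grip_width: 0.22
grasp_force: 79.1
```

```bash
python3 -m inch '[[[0,0.002,0.01],[0,0,0]],[[0,0.003,0.02],[0,0,0]],[[0,0.005,0.03],[0,0,0]],[[0,0.006,0.04],[0,0,0]],[[0,0.008,0.05],[0,0,0]],[[0,0.009,0.06],[0,0,0]],[[0,0.011,0.07],[0,0,0]],[[0,0.012,0.08],[0,0,0]],[[0,0.014,0.09],[0,0,0]],[[0,0.015,0.1],[0,0,0]]]'
```

```text
clock: 21.25
position: [0.519, 0.1607, 0.1217]
ee_rot: [0.629, 0.777, -0.0, -0.0]
ft_force: [-2.2, -2.3, 3.9]
grip_width: 0.223
grasp_force: 79.1
```

```bash
python3 -m inch '[[[0,0.002,0.013],[0,0,0]],[[-0.002,0.004,0.026],[0,0,0]],[[-0.003,0.006,0.039],[0,0,0]],[[-0.004,0.008,0.052],[0,0,0]],[[-0.004,0.01,0.065],[0,0,0]],[[-0.004,0.012,0.078],[0,0,0]],[[-0.004,0.014,0.09],[0,0,0]],[[-0.004,0.016,0.1],[0,0,0]],[[-0.004,0.018,0.112],[0,0,0]],[[-0.004,0.02,0.125],[0,0,0]]]'
```

```text
clock: 22.25
position: [0.5205, 0.161, 0.1113]
ee_rot: [0.629, 0.777, -0.0, -0.0]
ft_force: [-3.5, -3.6, 2.8]
grip_width: 0.221
grasp_force: 78.8
```

```bash
python3 -m inch '[[[-0.003,0.002,0.015],[0,0,0]],[[-0.006,0.003,0.03],[0,0,0]],[[-0.006,0.004,0.045],[0,0,0]],[[-0.006,0.005,0.06],[0,0,0]],[[-0.006,0.005,0.075],[0,0,0]],[[-0.006,0.005,0.09],[0,0,0]],[[-0.006,0.005,0.105],[0,0,0]],[[-0.006,0.005,0.12],[0,0,0]],[[-0.006,0.005,0.13],[0,0,0]],[[-0.006,0.005,0.135],[0,0,0]]]'
```

```text
clock: 23.25
position: [0.521, 0.1608, 0.1005]
ee_rot: [0.629, 0.778, -0.0, -0.0]
ft_force: [-4.6, -2.3, 1.5]
grip_width: 0.221
grasp_force: 78.7
```

```bash
python3 -m inch '[[[0,0.001,0.005],[0,0,0]],[[0,0.002,0.01],[0,0,0]],[[0,0.003,0.015],[0,0,0]],[[0,0.004,0.02],[0,0,0]],[[0,0.005,0.025],[0,0,0]],[[0,0.006,0.029],[0,0,0]],[[0,0.006,0.032],[0,0,0]],[[0,0.006,0.034],[0,0,0]],[[0,0.006,0.034],[0,0,0]],[[0,0.006,0.034],[0,0,0]]]'
```

```text
clock: 24.25
position: [0.5216, 0.161, 0.0981]
ee_rot: [0.629, 0.778, -0.0, -0.0]
ft_force: [-5.6, -2.8, 3.4]
grip_width: 0.223
grasp_force: 79.0
```

```bash
python3 -m inch '[[[0,0.001,0.003],[0,0,0]],[[0,0.002,0.006],[0,0,0]],[[0,0.003,0.006],[0,0,0]],[[0,0.004,0.006],[0,0,0]],[[0,0.005,0.006],[0,0,0]],[[0,0.006,0.006],[0,0,0]],[[0,0.007,0.006],[0,0,0]],[[0,0.008,0.006],[0,0,0]],[[0,0.008,0.006],[0,0,0]],[[0,0.008,0.006],[0,0,0]]]'
```

```text
clock: 25.25
position: [0.5223, 0.1612, 0.098]
ee_rot: [0.629, 0.778, 0.0, -0.0]
ft_force: [-5.6, -3.7, 7.7]
grip_width: 0.221
grasp_force: 79.5
```

```bash
python3 -m inch '[[[0,0.001,0],[0,0,0]],[[0,0.002,0],[0,0,0]],[[0,0.003,0],[0,0,0]],[[0,0.004,0],[0,0,0]],[[0,0.005,0],[0,0,0]],[[0,0.006,0],[0,0,0]],[[0,0.007,0],[0,0,0]],[[0,0.008,0],[0,0,0]],[[0,0.008,0],[0,0,0]],[[0,0.008,0],[0,0,0]]]'
```

```text
clock: 26.25
position: [0.5225, 0.1612, 0.098]
ee_rot: [0.629, 0.778, -0.0, -0.001]
ft_force: [-7.7, -4.5, 9.5]
grip_width: 0.219
grasp_force: 79.8
```

The collar is seated (z 0.098, Fz rising) and the drift has met the block's far wall, so the holes are in line. Easing off, lifting out and heading back to the rack.

```bash
python3 -m inch '[[[-0.003,-0.006,-0.004],[0,0,0]],[[-0.006,-0.012,-0.008],[0,0,0]],[[-0.006,-0.012,-0.07],[0,0,0]],[[-0.006,-0.012,-0.17],[0,0,0]],[[-0.006,-0.012,-0.29],[0,0,0]],[[-0.006,-0.012,-0.43],[0,0,0]],[[-0.006,-0.012,-0.58],[0,0,0]],[[-0.006,-0.012,-0.73],[0,0,0]],[[-0.006,-0.012,-0.88],[0,0,0]],[[-0.006,-0.012,-1],[0,0,0]]]' && python3 -m inch '[[[-0.05,-0.01,-0.02],[0,0,0]],[[-0.15,-0.02,-0.04],[0,0,0]],[[-0.25,-0.03,-0.05],[0,0,0]],[[-0.35,-0.05,-0.05],[0,0,0]],[[-0.46,-0.06,-0.05],[0,0,0]],[[-0.57,-0.08,-0.05],[0,0,0]],[[-0.68,-0.1,-0.05],[0,0,0]],[[-0.79,-0.11,-0.05],[0,0,0]],[[-0.9,-0.13,-0.05],[0,0,0]],[[-1,-0.14,-0.05],[0,0,0]]]'>/dev/null && python3 -m inch '[[[-0.1,-0.01,0],[0,0,0]],[[-0.2,-0.03,0],[0,0,0]],[[-0.3,-0.04,0],[0,0,0]],[[-0.4,-0.06,0],[0,0,0]],[[-0.5,-0.07,0],[0,0,0]],[[-0.6,-0.09,0],[0,0,0]],[[-0.7,-0.1,0],[0,0,0]],[[-0.8,-0.11,0],[0,0,0]],[[-0.9,-0.13,0],[0,0,0]],[[-1,-0.14,0],[0,0,0]]]'>/dev/null && python3 -m inch '[[[-0.1,-0.01,0],[0,0,0.03]],[[-0.2,-0.03,0],[0,0,0.07]],[[-0.3,-0.04,0],[0,0,0.11]],[[-0.4,-0.06,0],[0,0,0.15]],[[-0.5,-0.07,0],[0,0,0.19]],[[-0.6,-0.09,0],[0,0,0.23]],[[-0.7,-0.1,0],[0,0,0.27]],[[-0.8,-0.11,0],[0,0,0.31]],[[-0.88,-0.13,0],[0,0,0.35]],[[-0.95,-0.14,0],[0,0,0.373]]]'>/dev/null; python3 -c "
from h import *
go(.5427,-.134,.162,-.08)"
```

```text
clock: 27.25
position: [0.5225, 0.1605, 0.1791]
ee_rot: [0.629, 0.777, 0.0, 0.0]
ft_force: [0.3, 0.4, -1.1]
grip_width: 0.225
grasp_force: 78.2
t 30.25 pos [ 0.5387 -0.078   0.1817] F [-0.2  0.  -1.9] w 0.225 gf 78.2
R [[0.085, 0.996, -0.0], [0.996, -0.085, 0.0], [0.0, -0.0, -1.0]]
j [-0.45  0.2   0.58  1.77 -0.12  1.2   0.08]
shift [-0.693  0.11   0.246] turn [-0.    -0.    -0.006]
```

```bash
python3 -m inch '[[[-0.1,0.02,0],[0,0,0]],[[-0.22,0.04,0.02],[0,0,0]],[[-0.36,0.06,0.05],[0,0,0]],[[-0.5,0.08,0.08],[0,0,0]],[[-0.62,0.1,0.12],[0,0,0]],[[-0.69,0.11,0.18],[0,0,0]],[[-0.69,0.11,0.25],[0,0,0]],[[-0.69,0.11,0.25],[0,0,0]],[[-0.69,0.11,0.25],[0,0,0]],[[-0.69,0.11,0.25],[0,0,0]]]' && python3 -m inch '[[[0,0,0.05],[0,0,0]],[[0,0,0.1],[0,0,0]],[[0,0,0.17],[0,0,0]],[[0,0,0.25],[0,0,0]],[[0,0,0.33],[0,0,0]],[[0,0,0.41],[0,0,0]],[[0,0,0.5],[0,0,0]],[[0,0,0.6],[0,0,0]],[[0,0,0.67],[0,0,0]],[[0,0,0.7],[0,0,0]]]'; python3 -c "
from h import *
go(.5427,-.134,.086,-.08)"
```

```text
clock: 31.25
position: [0.5431, -0.1325, 0.1618]
ee_rot: [0.735, 0.678, 0.0, -0.0]
ft_force: [-0.4, -0.1, -1.4]
grip_width: 0.225
grasp_force: 78.2
clock: 32.25
position: [0.5426, -0.133, 0.1049]
ee_rot: [0.736, 0.677, -0.0, -0.0]
ft_force: [0.2, 0.1, -2.2]
grip_width: 0.223
grasp_force: 78.2
t 32.25 pos [ 0.5426 -0.133   0.1049] F [ 0.2  0.1 -2.2] w 0.223 gf 78.2
R [[0.082, 0.997, -0.001], [0.997, -0.082, 0.0], [0.0, -0.001, -1.0]]
j [-0.34  0.33  0.59  1.81 -0.2   1.06  0.24]
shift [-0.012  0.003  0.236] turn [-0.001 -0.    -0.003]
```

```bash
python3 -m inch '[[[-0.01,0,0.05],[0,0,0]],[[-0.01,0,0.1],[0,0,0]],[[-0.01,0,0.15],[0,0,0]],[[-0.01,0,0.18],[0,0,0]],[[-0.01,0,0.2],[0,0,0]],[[-0.01,0,0.215],[0,0,0]],[[-0.01,0,0.225],[0,0,0]],[[-0.01,0,0.232],[0,0,0]],[[-0.01,0,0.235],[0,0,0]],[[-0.01,0,0.235],[0,0,0]]]'
```

```text
clock: 33.25
position: [0.5429, -0.1339, 0.0869]
ee_rot: [0.736, 0.677, 0.0, -0.0]
ft_force: [-0.1, -0.3, -1.7]
grip_width: 0.223
grasp_force: 78.2
```

```bash
python3 -m inch '[[[0,0,0],[0,0,0]],[[0,0,0],[0,0,0]],[[0,0,0],[0,0,0]],[[0,0,0],[0,0,0]],[[0,0,-0.05],[0,0,0]],[[0,0,-0.15],[0,0,0]],[[0,0,-0.3],[0,0,0]],[[0,0,-0.45],[0,0,0]],[[0,0,-0.6],[0,0,0]],[[0,0,-0.72],[0,0,0]]]' 0.65 && python3 -m inch '[[[-0.05,0,-0.05],[0,0,0]],[[-0.15,0,-0.08],[0,0,0]],[[-0.25,0,-0.1],[0,0,0]],[[-0.35,0,-0.1],[0,0,0]],[[-0.45,0,-0.1],[0,0,0]],[[-0.55,0,-0.1],[0,0,0]],[[-0.65,0,-0.1],[0,0,0]],[[-0.77,0,-0.1],[0,0,0]],[[-0.88,-0.01,-0.1],[0,0,0]],[[-1,-0.01,-0.1],[0,0,0]]]'; python3 -c "
from h import *
go(.5325,-.2535,.12,-.19)"
```

```text
clock: 34.25
position: [0.5433, -0.134, 0.1461]
ee_rot: [0.736, 0.677, 0.001, 0.0]
ft_force: [0.4, -0.3, 0.0]
grip_width: 0.652
grasp_force: 0.0
clock: 35.25
position: [0.5354, -0.2143, 0.1525]
ee_rot: [0.736, 0.677, 0.0, -0.0]
ft_force: [0.3, 0.6, 0.7]
grip_width: 0.648
grasp_force: 0.0
t 35.25 pos [ 0.5354 -0.2143  0.1525] F [0.3 0.6 0.7] w 0.648 gf 0.0
R [[0.082, 0.997, -0.0], [0.997, -0.082, 0.0], [0.0, -0.0, -1.0]]
j [-0.23  0.32  0.64  1.72 -0.2   1.17  0.39]
shift [-0.492  0.005  0.406] turn [-0.    -0.     0.137]
```

```bash
python3 -m inch '[[[-0.14,0,0.04],[0,0,0.04]],[[-0.28,0,0.12],[0,0,0.09]],[[-0.42,0,0.22],[0,0,0.14]],[[-0.49,0,0.34],[0,0,0.14]],[[-0.49,0,0.48],[0,0,0.14]],[[-0.49,0,0.62],[0,0,0.14]],[[-0.49,0,0.75],[0,0,0.14]],[[-0.49,0,0.86],[0,0,0.14]],[[-0.49,0,0.93],[0,0,0.14]],[[-0.49,0,0.94],[0,0,0.14]]]' && python3 -m inch '[[[0,0,0],[0,0,0]],[[0,0,0],[0,0,0]],[[0,0,0],[0,0,0]],[[0,0,0],[0,0,0]],[[0,0,0],[0,0,0]],[[0,0,0],[0,0,0]],[[0,0,0],[0,0,0]],[[0,0,0],[0,0,0]],[[0,0,0],[0,0,0]],[[0,0,0],[0,0,0]]]' 0 60; python3 - <<'E'
from h import *
st();snap("scene","s3")
a=cv2.imread("pics/s3_raw.png")
k=lambda x,y,w,h,s:cv2.resize(a[y:y+h,x:x+w],None,fx=s,fy=s,interpolation=cv2.INTER_CUBIC)
cv2.imwrite("pics/c7.png",np.hstack([k(155,190,80,100,5),k(257,140,25,31,16)[:500]]))
E
```

```text
clock: 36.25
position: [0.532, -0.2522, 0.0765]
ee_rot: [0.772, 0.636, -0.0, -0.0]
ft_force: [-0.2, 0.0, 0.2]
grip_width: 0.649
grasp_force: 0.0
clock: 37.25
position: [0.5327, -0.2528, 0.0779]
ee_rot: [0.772, 0.636, 0.0, 0.0]
ft_force: [-1.8, 1.0, 5.7]
grip_width: 0.246
grasp_force: 59.0
t 37.25 pos [ 0.5327 -0.2528  0.0779] F [-1.8  1.   5.7] w 0.246 gf 59.0
R [[0.191, 0.982, 0.001], [0.982, -0.191, -0.0], [0.0, 0.001, -1.0]]Traceback (most recent call last):
  File "<stdin>", line 5, in <module>
    return _nx.concatenate(arrs, 1, dtype=dtype, casting=casting)
           ~~~~~~~~~~~~~~~^^^^^^^^^^^^^^^^^^^^^^^^^^^^^^^^^^^^^^^
ValueError: all the input array dimensions except for the concatenation axis must match exactly, but along dimension 0, the array at index 0 has size 500 and the array at index 1 has size 496
```

```bash
python3 - <<'E'
import cv2,numpy as np
a=cv2.imread("pics/s3_raw.png")
k=lambda x,y,w,h,s:cv2.resize(a[y:y+h,x:x+w],(400,500),interpolation=cv2.INTER_CUBIC)
cv2.imwrite("pics/c7.png",np.hstack([k(155,190,80,100,5),k(257,140,25,31,16)]))
E
```

```text
(no output)
```

View pics/c7.png

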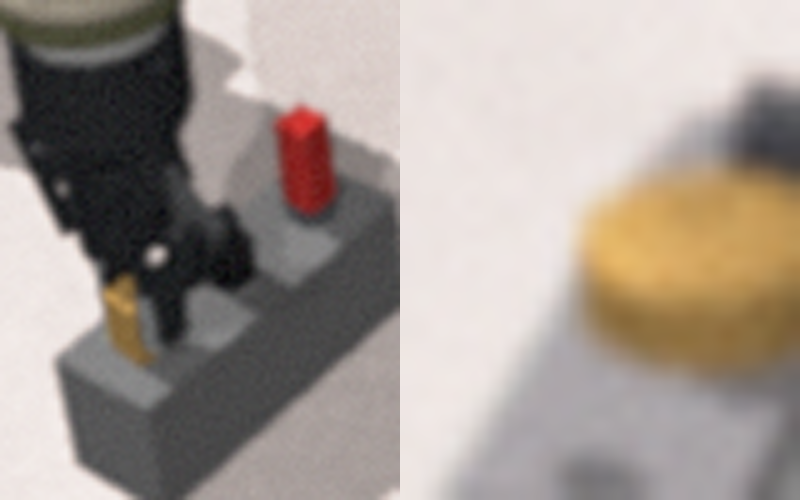

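The drift stands upright, fully down in its hole (collar at (310,212)), and the bolt head is held. The flange hole now shows at about (600,475) in the right panel. That is a shift of about 6.7 mm, as expected. Carrying the bolt over, high enough to clear the drift handle.

```bash
python3 -m inch '[[[0,0,-0.05],[0,0,0]],[[0,0,-0.15],[0,0,0]],[[0,0,-0.25],[0,0,0]],[[0,0,-0.37],[0,0,0]],[[0,0,-0.49],[0,0,0]],[[0,0,-0.61],[0,0,0]],[[0,0,-0.73],[0,0,0]],[[0,0,-0.84],[0,0,0]],[[0,0,-0.93],[0,0,0]],[[0,0,-1],[0,0,0]]]' && python3 -m inch '[[[0.05,-0.01,-0.08],[0,0,0]],[[0.12,-0.03,-0.16],[0,0,0]],[[0.21,-0.05,-0.24],[0,0,0]],[[0.31,-0.07,-0.32],[0,0,0]],[[0.42,-0.09,-0.38],[0,0,0]],[[0.53,-0.12,-0.4],[0,0,0]],[[0.65,-0.15,-0.4],[0,0,0]],[[0.77,-0.17,-0.4],[0,0,0]],[[0.88,-0.2,-0.4],[0,0,0]],[[1,-0.23,-0.4],[0,0,0]]]' && python3 -m inch '[[[0.1,-0.02,0],[0,0,0]],[[0.2,-0.04,0],[0,0,0]],[[0.3,-0.07,0],[0,0,0]],[[0.4,-0.09,0],[0,0,0]],[[0.5,-0.11,0],[0,0,0]],[[0.6,-0.14,0],[0,0,0]],[[0.7,-0.16,0],[0,0,0]],[[0.8,-0.18,0],[0,0,0]],[[0.9,-0.2,0],[0,0,0]],[[1,-0.23,0],[0,0,0]]]' >/dev/null && python3 -m inch '[[[0.1,-0.02,0],[0,0,0]],[[0.2,-0.04,0],[0,0,0]],[[0.3,-0.07,0],[0,0,0]],[[0.4,-0.09,0],[0,0,0]],[[0.5,-0.11,0],[0,0,0]],[[0.6,-0.14,0],[0,0,0]],[[0.7,-0.16,0],[0,0,0]],[[0.8,-0.18,0],[0,0,0]],[[0.9,-0.2,0],[0,0,0]],[[1,-0.23,0],[0,0,0]]]' >/dev/null && python3 -m inch '[[[0.1,-0.02,0],[0,0,-0.05]],[[0.2,-0.04,0],[0,0,-0.1]],[[0.3,-0.07,0],[0,0,-0.15]],[[0.4,-0.09,0],[0,0,-0.2]],[[0.5,-0.11,0],[0,0,-0.25]],[[0.6,-0.14,0],[0,0,-0.3]],[[0.7,-0.16,0],[0,0,-0.35]],[[0.8,-0.18,0],[0,0,-0.4]],[[0.9,-0.2,0],[0,0,-0.46]],[[1,-0.23,0],[0,0,-0.515]]]' >/dev/null; python3 -c "
from h import *
go(.521,.161,.135,.213)"
```

```text
clock: 38.3
position: [0.5324, -0.2526, 0.158]
ee_rot: [0.772, 0.636, 0.0, 0.0]
ft_force: [-0.1, 0.2, -1.8]
grip_width: 0.244
grasp_force: 58.5
clock: 39.3
position: [0.5293, -0.1698, 0.1891]
ee_rot: [0.772, 0.636, -0.0, -0.0]
ft_force: [0.3, 0.2, -1.3]
grip_width: 0.248
grasp_force: 58.5
t 42.3 pos [0.5212 0.0762 0.1893] F [-0.6 -0.6 -1.3] w 0.249 gf 58.6
R [[-0.214, 0.977, 0.0], [0.977, 0.214, 0.0], [0.0, 0.0, -1.0]]
j [-0.63  0.14  0.44  1.8  -0.07  1.21  0.04]
shift [1.036 0.224 0.679] turn [ 0.    -0.     0.003]
```

```bash
python3 -m inch '[[[0.1,0.02,0],[0,0,0]],[[0.22,0.05,0.02],[0,0,0]],[[0.36,0.08,0.05],[0,0,0]],[[0.5,0.11,0.1],[0,0,0]],[[0.64,0.14,0.16],[0,0,0]],[[0.78,0.17,0.22],[0,0,0]],[[0.9,0.2,0.3],[0,0,0]],[[0.98,0.22,0.38],[0,0,0]],[[1,0.22,0.45],[0,0,0]],[[1,0.22,0.5],[0,0,0]]]'; python3 -c "
from h import *
go(.521,.161,.130,.213)"
```

```text
clock: 43.3
position: [0.5214, 0.1573, 0.1485]
ee_rot: [0.628, 0.778, -0.0, -0.0]
ft_force: [0.7, -0.6, -0.4]
grip_width: 0.244
grasp_force: 58.6
t 43.3 pos [0.5214 0.1573 0.1485] F [ 0.7 -0.6 -0.4] w 0.244 gf 58.6
R [[-0.211, 0.978, -0.001], [0.978, 0.211, -0.0], [-0.0, -0.001, -1.0]]
j [-0.71  0.22  0.38  1.8  -0.09  1.14 -0.09]
shift [0.046 0.005 0.232] turn [-0.001  0.    -0.001]
```

```bash
python3 -m inch '[[[0.02,0,0],[0,0,0]],[[0.046,0.005,0.03],[0,0,0]],[[0.046,0.005,0.08],[0,0,0]],[[0.046,0.005,0.13],[0,0,0]],[[0.046,0.005,0.17],[0,0,0]],[[0.046,0.005,0.21],[0,0,0]],[[0.046,0.005,0.24],[0,0,0]],[[0.046,0.005,0.27],[0,0,0]],[[0.046,0.005,0.29],[0,0,0]],[[0.046,0.005,0.3],[0,0,0]]]' && python3 -m inch '[[[0,0,0.005],[0,0,0]],[[0,0,0.01],[0,0,0]],[[0,0,0.015],[0,0,0]],[[0,0,0.02],[0,0,0]],[[0,0,0.025],[0,0,0]],[[0,0,0.03],[0,0,0]],[[0,0,0.03],[0,0,0]],[[0,0,0.03],[0,0,0]],[[0,0,0.03],[0,0,0]],[[0,0,0.03],[0,0,0]]]'
```

```text
clock: 44.3
position: [0.5212, 0.1611, 0.1252]
ee_rot: [0.628, 0.778, -0.0, -0.0]
ft_force: [-0.3, -0.3, -0.9]
grip_width: 0.246
grasp_force: 58.6
clock: 45.3
position: [0.5212, 0.1612, 0.1229]
ee_rot: [0.628, 0.778, 0.0, -0.0]
ft_force: [0.1, 0.3, -1.1]
grip_width: 0.249
grasp_force: 58.6
```

```bash
python3 -m inch '[[[0,0,0.01],[0,0,0]],[[0,0,0.02],[0,0,0]],[[0,0,0.03],[0,0,0]],[[0,0,0.04],[0,0,0]],[[0,0,0.05],[0,0,0]],[[0,0,0.06],[0,0,0]],[[0,0,0.07],[0,0,0]],[[0,0,0.08],[0,0,0]],[[0,0,0.09],[0,0,0]],[[0,0,0.1],[0,0,0]]]' && python3 -m inch '[[[0,0,0.005],[0,0,0]],[[0,0,0.01],[0,0,0]],[[0,0,0.015],[0,0,0]],[[0,0,0.02],[0,0,0]],[[0,0,0.025],[0,0,0]],[[0,0,0.03],[0,0,0]],[[0,0,0.03],[0,0,0]],[[0,0,0.03],[0,0,0]],[[0,0,0.03],[0,0,0]],[[0,0,0.03],[0,0,0]]]'
```

```text
clock: 46.3
position: [0.5212, 0.1612, 0.1148]
ee_rot: [0.628, 0.778, 0.0, -0.0]
ft_force: [0.6, -1.0, -1.5]
grip_width: 0.246
grasp_force: 58.6
clock: 47.3
position: [0.5212, 0.1611, 0.1125]
ee_rot: [0.628, 0.778, 0.0, 0.0]
ft_force: [-0.9, -0.2, -1.7]
grip_width: 0.248
grasp_force: 58.6
```

```bash
python3 -m inch '[[[0,0,0.015],[0,0,0]],[[0,0,0.03],[0,0,0]],[[0,0,0.045],[0,0,0]],[[0,0,0.06],[0,0,0]],[[0,0,0.075],[0,0,0]],[[0,0,0.09],[0,0,0]],[[0,0,0.105],[0,0,0]],[[0,0,0.12],[0,0,0]],[[0,0,0.135],[0,0,0]],[[0,0,0.15],[0,0,0]]]' && python3 -m inch '[[[0,0,0.015],[0,0,0]],[[0,0,0.03],[0,0,0]],[[0,0,0.045],[0,0,0]],[[0,0,0.06],[0,0,0]],[[0,0,0.075],[0,0,0]],[[0,0,0.09],[0,0,0]],[[0,0,0.1],[0,0,0]],[[0,0,0.11],[0,0,0]],[[0,0,0.115],[0,0,0]],[[0,0,0.12],[0,0,0]]]'
```

```text
clock: 48.3
position: [0.5212, 0.1612, 0.1004]
ee_rot: [0.628, 0.778, 0.0, -0.0]
ft_force: [0.5, -0.2, -1.4]
grip_width: 0.243
grasp_force: 58.6
clock: 49.3
position: [0.5212, 0.1612, 0.0909]
ee_rot: [0.628, 0.778, 0.0, -0.0]
ft_force: [-0.6, -0.6, -1.1]
grip_width: 0.245
grasp_force: 58.6
```

```bash
python3 -m inch '[[[0,0,0.004],[0,0,0]],[[0,0,0.008],[0,0,0]],[[0,0,0.011],[0,0,0]],[[0,0,0.011],[0,0,0]],[[0,0,0.011],[0,0,0]],[[0,0,0.011],[0,0,0]],[[0,0,0.011],[0,0,0]],[[0,0,0.011],[0,0,0]],[[0,0,0.011],[0,0,0]],[[0,0,0.011],[0,0,0]]]' && python3 -m inch '[[[0,0,0],[0,0,0]],[[0,0,0],[0,0,0]],[[0,0,0],[0,0,0]],[[0,0,0],[0,0,0]],[[0,0,-0.05],[0,0,0]],[[0,0,-0.2],[0,0,0]],[[0,0,-0.4],[0,0,0]],[[0,0,-0.6],[0,0,0]],[[0,0,-0.8],[0,0,0]],[[0,0,-0.95],[0,0,0]]]' 0.55; python3 - <<'E'
from h import *
st();snap("scene","s4")
a=cv2.imread("pics/s4_raw.png")
cv2.imwrite("pics/c8.png",cv2.resize(a[115:270,160:330],None,fx=3.8,fy=3.8,interpolation=cv2.INTER_CUBIC))
E
```

```text
clock: 50.3
position: [0.5212, 0.1612, 0.09]
ee_rot: [0.628, 0.778, 0.0, -0.0]
ft_force: [-0.2, -0.6, -2.2]
grip_width: 0.244
grasp_force: 58.6
clock: 51.3
position: [0.5217, 0.1612, 0.1681]
ee_rot: [0.628, 0.778, 0.001, 0.0]
ft_force: [0.0, 0.3, -0.7]
grip_width: 0.552
grasp_force: 0.0
t 51.3 pos [0.5217 0.1612 0.1681] F [ 0.   0.3 -0.7] w 0.552 gf 0.0
R [[-0.21, 0.978, 0.002], [0.978, 0.21, 0.001], [0.001, 0.002, -1.0]]
```

View pics/c8.png

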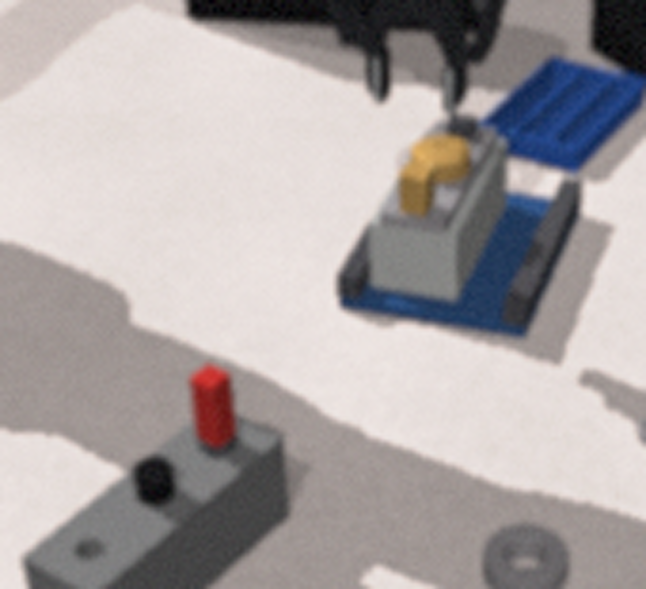

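The bolt head sits on the flange at (415,190), the drift is upright in the rack at (213,410), and the gripper is clear. I'll check the head's height by projection and then hand in.

```bash
python3 - <<'E'
from h import *
C=lambda n:np.round((proj("scene",n)+.4-[160,115])*3.8,1)
print(C([.5214,.1605,.116]),C([.5214,.1605,.082]))
a=cv2.imread("pics/s4_raw.png").astype(int)[:,:,::-1];m=(a[:,:,0]-a[:,:,2]>40)[:, :];ys=np.where(m[150:180,266:271].any(1))[0]+150
print("head rows in crop",(ys.min()-115)*3.8,(ys.max()+1-115)*3.8)
print(manip.hand_in())
E
```

```text
[416.5 170.1] [417.2 208.3]
head rows in crop 140.6 216.6
the job is handed in; nothing more can be done
None
```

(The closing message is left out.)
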